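Re-rack the hole saws

TASK

Move the four hole saws from the metal tray into the wooden rack, one to a bay, keeping their order counted from the handle: the saw that stands next to the tray's bow handle goes into the bay next to the rack's black knob, its neighbour into the following bay, and so on along the row. Lower each one in rather than dropping it, knock none over, and leave all four standing upright, shank up, flat on the floors of their bays.

Things in the scene. Friction and masses are not known exactly. Their poses are not given: they have to be found in the camera images.
- saw_54: hole saw of 54 mm diameter, the largest of four: dark steel cup 42 mm tall, teeth down, closed top, from whose middle rises a round steel shank 12 mm thick, 34 mm tall (3 mm collar, 18-21 mm wide, at its foot). 76 mm tall in all, loose, under 0.4 kg. Origin: centre of underside, z up. Grip the shank from above. Starts near the middle of its pad on the tray
- saw_43: hole saw of 43 mm diameter, the second largest of four: dark steel cup 42 mm tall, teeth down, closed top, from whose middle rises a round steel shank 12 mm thick, 34 mm tall (3 mm collar, 18-21 mm wide, at its foot). 76 mm tall in all, loose, under 0.4 kg. Origin: centre of underside, z up. Grip the shank from above. Starts near the middle of its pad on the tray
- saw_33: hole saw of 33 mm diameter, the second smallest of four: dark steel cup 42 mm tall, teeth down, closed top, from whose middle rises a round steel shank 12 mm thick, 34 mm tall (3 mm collar, 18-21 mm wide, at its foot). 76 mm tall in all, loose, under 0.4 kg. Origin: centre of underside, z up. Grip the shank from above. Starts near the middle of its pad on the tray
- saw_24: hole saw of 24 mm diameter, the smallest of four: dark steel cup 42 mm tall, teeth down, closed top, from whose middle rises a round steel shank 12 mm thick, 34 mm tall (3 mm collar, 18-21 mm wide, at its foot). 76 mm tall in all, loose, under 0.4 kg. Origin: centre of underside, z up. Grip the shank from above. Starts near the middle of its pad on the tray
- pad_43: grey pad 72 x 72 x 4 mm fixed on the metal tray, its top 10 mm above the table; the 43 mm saw starts on it. Four pads alike, in a row, 80 mm apart (the one under the 54 mm saw is not listed). Origin: centre of underside. The tray is fixed, aluminium, 94 x 400 mm, with rims 12 mm high along its long sides, which run left to right before the robot
- pad_33: grey pad 72 x 72 x 4 mm fixed on the metal tray, its top 10 mm above the table; the 33 mm saw starts on it. Four pads alike, in a row, 80 mm apart (the one under the 54 mm saw is not listed). Origin: centre of underside. The tray is fixed, aluminium, 94 x 400 mm, with rims 12 mm high along its long sides, which run left to right before the robot
- pad_24: grey pad 72 x 72 x 4 mm fixed on the metal tray, its top 10 mm above the table; the 24 mm saw starts on it. Four pads alike, in a row, 80 mm apart (the one under the 54 mm saw is not listed). Origin: centre of underside. The tray is fixed, aluminium, 94 x 400 mm, with rims 12 mm high along its long sides, which run left to right before the robot
- handle: black bow handle of the metal tray, an upright loop 70 mm wide across the tray and 35 mm tall, fixed at the left or the right end of the tray, 65 mm beyond the centre of the nearest pad. A flat white paper tag lies at the other end. Origin: centre of its foot, 6 mm above the table
- rack: wooden rack, fixed, 86 x 410 mm, within 10 degrees of parallel to the tray, before or behind it, about 190 mm off. Four bays 74 x 74 mm inside, 14 mm deep, walls 6 mm thick, tops 26 mm above the table; centres at x = 0, y = -120, -40, 40, 120 mm, floors at z = 12 mm in its frame. Origin: centre of underside. Flat end tabs: one with a black knob, one with a steel disc
- knob: round black knob, the rack's handle, 32 mm in diameter, 36 mm tall, fixed on one end tab of the rack, at y = +185 or -185 mm in the rack's frame (either end). Origin: centre of its underside, 12 mm above the table

How it is judged (in metres and radians):
At the end, for the whole second after the job is handed in: Every hole saw stands upright (within 0.1 rad) and at rest on the floor of its own bay (height within 4 mm, between the bay's walls), the order from the rack's knob being the order that the saws had from the tray's handle at the start (x of saw_54 in the frame of rack between -0.03 and 0.03 m and y of saw_54 in the frame of rack between -0.15 and 0.15 m and z of saw_54 in the frame of rack between 0.008 and 0.016 m and angle between each of saw_54, saw_43, saw_33, saw_24's own z axis and vertical below 0.1 rad and linear speed of each of saw_54, saw_43, saw_33, saw_24 below 0.03 m/s and angular speed of each of saw_54, saw_43, saw_33, saw_24 below 0.3 rad/s and horizontal distance between saw_54 and saw_24 above 0.048 m and x of saw_43 in the frame of rack between -0.03 and 0.03 m and y of saw_43 in the frame of rack between -0.15 and 0.15 m and z of saw_43 in the frame of rack between 0.008 and 0.016 m and ((horizontal distance between pad_43 and handle between 0.025 and 0.105 m and horizontal distance between saw_43 and knob between 0.025 and 0.105 m) or (horizontal distance between pad_43 and handle between 0.105 and 0.185 m and horizontal distance between saw_43 and knob between 0.105 and 0.185 m) or (horizontal distance between pad_43 and handle between 0.185 and 0.265 m and horizontal distance between saw_43 and knob between 0.185 and 0.265 m) or (horizontal distance between pad_43 and handle between 0.265 and 0.345 m and horizontal distance between saw_43 and knob between 0.265 and 0.345 m)) and x of saw_33 in the frame of rack between -0.03 and 0.03 m and y of saw_33 in the frame of rack between -0.15 and 0.15 m and z of saw_33 in the frame of rack between 0.008 and 0.016 m and ((horizontal distance between pad_33 and handle between 0.025 and 0.105 m and horizontal distance between saw_33 and knob between 0.025 and 0.105 m) or (horizontal distance between pad_33 and handle between 0.105 and 0.185 m and horizontal distance between saw_33 and knob between 0.105 and 0.185 m) or (horizontal distance between pad_33 and handle between 0.185 and 0.265 m and horizontal distance between saw_33 and knob between 0.185 and 0.265 m) or (horizontal distance between pad_33 and handle between 0.265 and 0.345 m and horizontal distance between saw_33 and knob between 0.265 and 0.345 m)) and x of saw_24 in the frame of rack between -0.03 and 0.03 m and y of saw_24 in the frame of rack between -0.15 and 0.15 m and z of saw_24 in the frame of rack between 0.008 and 0.016 m and ((horizontal distance between pad_24 and handle between 0.025 and 0.105 m and horizontal distance between saw_24 and knob between 0.025 and 0.105 m) or (horizontal distance between pad_24 and handle between 0.105 and 0.185 m and horizontal distance between saw_24 and knob between 0.105 and 0.185 m) or (horizontal distance between pad_24 and handle between 0.185 and 0.265 m and horizontal distance between saw_24 and knob between 0.185 and 0.265 m) or (horizontal distance between pad_24 and handle between 0.265 and 0.345 m and horizontal distance between saw_24 and knob between 0.265 and 0.345 m))); the robot touches nothing.
It fails at once if a hole saw is knocked over (tilted past 0.8 rad) (angle between any of saw_54, saw_43, saw_33, saw_24's own z axis and vertical above 0.8 rad).
It fails at once if a hole saw is dropped (falls free of the fingers at over 0.7 m/s, a drop of more than 25 mm) ((linear speed of saw_54 above 0.7 m/s and contact force between saw_54 and the fingers below 0.05 N) or (linear speed of saw_43 above 0.7 m/s and contact force between saw_43 and the fingers below 0.05 N) or (linear speed of saw_33 above 0.7 m/s and contact force between saw_33 and the fingers below 0.05 N) or (linear speed of saw_24 above 0.7 m/s and contact force between saw_24 and the fingers below 0.05 N)).
It also fails if it takes over 99 s, if anything falls off the work surface, if the arm or the gripper's body presses on something with over 40 N, if the wrist force passes 120 N, or if a joint passes its speed limit or range.

ROBOT

A 6-joint arm with a two-finger parallel gripper is mounted at the origin on the work surface. World frame = base frame: x ahead of the robot, y to its left, z up, the work surface at z = 0. Lengths are in mm, angles in rad, forces in N, time in s.
With the tool pointing down it reaches from about 350 to 975 mm from the base axis. Payload 7.1 kg.
Tool frame: the origin (TCP) lies at the very end of the fingers, on their centre line; the grasp point (between the pads) lies 19 mm behind it; z points along the fingers, y is the line along which they close (so a half turn about z gives the same grasp; the last joint's range is limited). The gripper opens to 88 mm and grips with 3 to 60 N. Pads are 20 mm wide; open, the fingers measure 115 mm over their backs; the gripper's body (75 mm by 178 mm) begins 61 mm behind the grasp point.
Start: joints at [-1.299, 0.423, 1.63, -0, 1.089, -0.019], TCP at [179.217, -598.737, 222.675] pointing down, gripper open.
Joint ranges: [-3, 3], [-0.9, 2.11], [0.09, 2.58], [-1.31, 4.45], [0.11, 2.69], [-2.54, 2.54]. Speed limits (rad/s): [2.39, 2.39, 3.01, 3.14, 3.14, 3.14].

INTERFACE

Orientations are given as a rotation vector (axis times angle).
In Python, from workcell import sensors, imaging, close_job gives the robot as it stands. The module is installed in compiled form; this text tells all that it offers.
- The arm moves only by the tool servo_tool, never from a script. Its argument "steps" is a list of rows, each a list of 3 entries, a list of its own where there are three numbers: the shift along the world's x, y, z in m, then the turn, a rotation vector about the world's x, y, z in degrees, then the opening, from -1 (shut) to 1 (fully open). A call has exactly 8 rows; each row shifts and turns the commanded pose from where the row before left it; what a row does not reach is not made up. A row lasts 1/12 s, in which the tool goes at most 41.7 mm and 7.16 degrees, less where a joint would pass 70% of its speed; a pose out of reach is approached as far as the arm can. A call is refused whole if a number of a shift passes 0.0417 or a number of a turn 7.16, either way. A call with a gripper value outside its range is refused whole. The fingers move at their own pace and stop on an object; the grip force is fixed at half the most. Time passes only in rows, so rows that do not move let the fingers close, or fill a call up. It gives the time, the measured TCP pose, the force, the opening and the grip force at its end, in the units of the state.
- sensors.get_obs(): the state, without advancing time (a new reading comes with each control period).
- imaging.get_image(name): name is "scene" or "side" or "wrist"; returns a dict with "color" (420x560x3 uint8, blue, green, red), "range_z" (420x560 float32, mm along the optical axis (not along the pixel's ray), 0 where there is no reading), "vertical_fov" (degrees; the focal length in pixels is half the picture's height over the tangent of half this angle, whatever the lens; pixels are square), "cx", "cy" (the principal point, pixels), "rvec" (rotation vector, rad) and "tvec" (3), from world to camera coordinates, as OpenCV has them; the wrist camera has in their place "tool_from_camera" (4x4, takes a point from camera to tool coordinates, whose origin is the TCP and whose axes are the flange's). Camera axes: x right, y down, z forward; pixel columns grow to the right and rows downward; lengths in mm; the calibration is good to about 2 mm. A picture is of the moment at which its call begins: read the wrist's pose just before it.
- close_job(): hands the job in; it is judged then, once.
The state is a dict: "t": time; "qpos": joint angles; "qvel": joint speeds; "joint_torque": joint torques, N m; "ee_pos": TCP position; "orientation": TCP orientation; "ft_force": force on the tool from outside, world axes, zero at the start; "moment": the same for the moment, N m; "width": finger opening in mm; "grasp_force": force on a finger pad.
Only numpy, scipy, OpenCV 4.12 (cv2) and the standard library are available. Lean on these libraries where they do the work, as an engineer would, in place of code of your own. Each camera call takes 0.05 s, during which the arm holds its last target. There are 200 camera calls.

## Working session

There is one attempt and no reset: what is moved stays moved. The work goes in short steps, Python scripts to look and compute and a tool call to move; the robot and the scene stay as the last step left them, time stands still between calls to the robot, and variables do not carry over. Pictures are saved under pics/ and viewed, at most 14 in all, crops included, and the job is handed in when it is done.

Besides the shell and the picture viewer there is one more tool, called in YAML: its name, and indented under it one key for each argument. servo_tool: Moves the arm, as the interface text tells. Its arguments: {"type":"object","properties":{"steps":{"type":"array"}},"required":["steps"]}

```bash
mkdir -p pics; cat > h.py <<'E'
import numpy as np,cv2
from workcell import sensors,imaging
from scipy.spatial.transform import Rotation as R
def cloud(im,o=None):
    z=im["range_z"].astype(float);h,w=z.shape
    f=h/2/np.tan(np.radians(im["vertical_fov"])/2)
    v,u=np.mgrid[:h,:w]
    P=np.stack([(u-im["cx"])/f*z,(v-im["cy"])/f*z,z],-1)
    if "rvec" in im:
        M=R.from_rotvec(np.ravel(im["rvec"])).as_matrix();return (P-np.ravel(im["tvec"]))@M
    T=np.array(im["tool_from_camera"]);P=P@T[:3,:3].T+T[:3,3]
    return P@R.from_rotvec(o["orientation"]).as_matrix().T+o["ee_pos"]
E
python3 - <<'E'
from h import *
o=sensors.get_obs();print(o)
for n in("scene","side"):
    im=imaging.get_image(n);cv2.imwrite(f"pics/{n}.png",im["color"]);np.save(n+".npy",cloud(im))
    P=cloud(im);print(n,im["range_z"].min(),im["range_z"].max(),np.round(P[::70,::80].reshape(-1,3)[::5]))
E
```

```text
{'t': 0.0, 'qpos': array([-1.29898852e+00,  4.23865938e-01,  1.63071708e+00, -3.55481321e-05,
        1.08859246e+00, -1.90064762e-02]), 'qvel': array([ 7.26233835e-04, -8.83171130e-04, -7.95013480e-04,  5.76822603e-04,
       -5.61438525e-04,  5.95189848e-05]), 'joint_torque': array([ 2.98987070e-04, -5.44627047e+01, -2.73669219e+01,  6.45100814e-02,
        2.27206503e-02, -1.17235732e-04]), 'ee_pos': array([ 179.06448348, -598.19825435,  221.87539365]), 'orientation': array([-3.10688594e+00, -4.55000666e-01,  3.62309281e-04]), 'ft_force': array([ 0.19918018, -1.09491675, -0.443232  ]), 'moment': array([-0.03716037, -0.02920088, -0.00074344]), 'grasp_force': 0.0, 'width': 88.23271002435429}
scene 0.0 3915.9102 [[-9.740e+02 -5.960e+02  1.850e+02]
 [-8.580e+02  1.269e+03  1.260e+02]
 [-2.151e+03  7.680e+02 -5.690e+02]
 [ 3.100e+01 -3.770e+02  1.000e+00]
 [ 6.050e+02  3.680e+02  1.350e+02]
 [ 5.340e+02  6.200e+01 -1.000e+00]
 [ 6.090e+02 -2.720e+02 -1.000e+00]
 [ 6.600e+02 -4.930e+02 -0.000e+00]
 [ 8.920e+02 -1.600e+01  4.500e+01]]
side 0.0 3238.8853 [[ 4.250e+02  1.248e+03  5.100e+01]
 [ 1.998e+03  1.016e+03 -1.540e+02]
 [ 8.110e+02  4.870e+02  4.000e+00]
 [ 3.820e+02  3.920e+02  4.000e+00]
 [ 2.001e+03  4.360e+02 -6.040e+02]
 [ 6.140e+02 -6.100e+01  2.500e+01]
 [ 3.570e+02 -2.500e+01 -1.000e+00]
 [ 1.530e+02 -1.500e+01 -1.000e+00]
 [ 5.480e+02 -2.950e+02 -3.000e+00]]
```

View pics/scene.png

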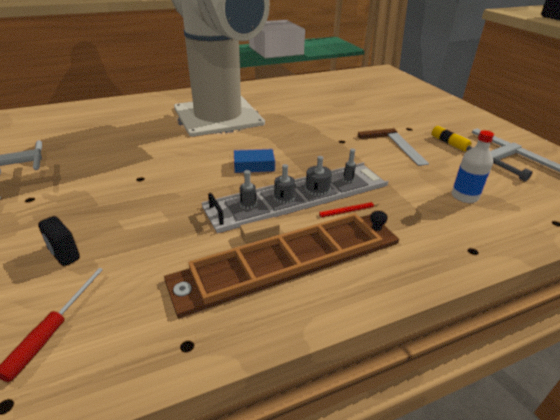

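View pics/side.png

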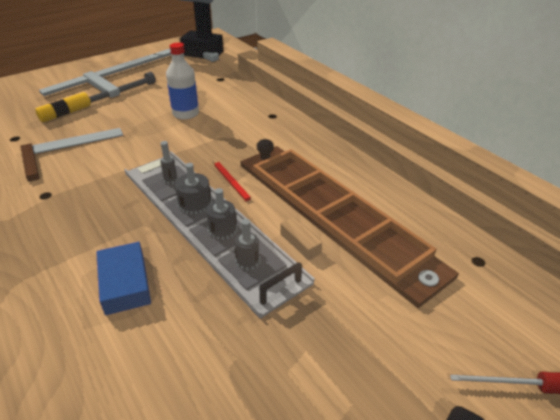

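The scene view shows the tray with its handle at about (215,208), then saws with shanks at (248,178), (284,172), (319,164) and (351,158). The rack's knob is at (379,217) and its disc at (181,289). The side view agrees, so the order along the row reverses in the picture.

```bash
python3 - <<'E'
from h import *
for n in("scene","side"):
    P=np.load(n+".npy");z=P[...,2]
    print(n)
    for lo,hi,tag in((62,95,"shank"),(30,55,"cup/knob/handle")):
        m=((z>lo)&(z<hi)&(P[...,0]>330)&(P[...,0]<850)&(abs(P[...,1])<450)).astype(np.uint8)
        k,l,s,c=cv2.connectedComponentsWithStats(m)
        for i in range(1,k):
            if s[i,4]>8:
                q=P[l==i];print(tag,np.round(c[i]),s[i,4],np.round(np.median(q,0)),np.round(q.min(0)),np.round(q.max(0)))
P=np.load("scene.npy")
for u,v in((379,215),(182,289),(215,205),(210,268),(263,258),(312,245),(355,232),(370,176)):print(u,v,np.round(P[v,u]))
E
```

```text
scene
shank [352. 154.] 65 [472. 164.  76.] [462. 160.  62.] [476. 171.  86.]
shank [474. 168.] 478 [622. 358.  79.] [581. 349.  62.] [635. 396.  95.]
shank [320. 162.] 69 [476.  85.  76.] [469.  81.  62.] [480.  93.  86.]
shank [284. 170.] 74 [481.   4.  77.] [474.  -1.  62.] [485.  10.  86.]
shank [247. 176.] 82 [476. -74.  75.] [467. -78.  62.] [479. -66.  86.]
shank [ 53. 226.] 359 [ 489. -413.   63.] [ 456. -435.   62.] [ 521. -391.   65.]
shank [276. 335.] 6716 [ 842. -178.   89.] [ 832. -433.   86.] [850. 322.  92.]
cup/knob/handle [254. 159.] 14 [338.  -7.  30.] [331. -16.  30.] [346.   1.  31.]
cup/knob/handle [350. 168.] 128 [476. 161.  44.] [461. 154.  30.] [482. 178.  55.]
cup/knob/handle [318. 176.] 448 [485.  79.  50.] [446.  60.  30.] [501. 113.  55.]
cup/knob/handle [469. 184.] 322 [622. 357.  43.] [582. 348.  30.] [635. 393.  55.]
cup/knob/handle [284. 185.] 330 [490.  -1.  48.] [458. -16.  30.] [501.  27.  55.]
cup/knob/handle [248. 192.] 222 [484. -76.  46.] [458. -89.  30.] [492. -56.  55.]
cup/knob/handle [215. 203.] 131 [ 488. -142.   39.] [ 447. -147.   30.] [ 
[... 991 characters left out ...]
[168. 165.] 212 [463. 158.  45.] [454. 153.  30.] [478. 173.  55.]
cup/knob/handle [192. 189.] 822 [465.  73.  50.] [444.  58.  30.] [498. 113.  55.]
cup/knob/handle [221. 215.] 655 [470.  -5.  50.] [454. -19.  30.] [497.  26.  55.]
cup/knob/handle [247. 247.] 484 [465. -82.  49.] [454. -90.  30.] [487. -56.  55.]
cup/knob/handle [125. 251.] 9 [334.  25.  30.] [330.  22.  30.] [336.  29.  31.]
cup/knob/handle [279. 277.] 388 [ 476. -144.   39.] [ 444. -149.   30.] [ 512. -136.   43.]
379 215 [645. 120.  47.]
182 289 [ 657. -244.   15.]
215 205 [ 494. -144.   39.]
210 268 [ 627. -192.   13.]
263 258 [ 636. -102.   11.]
312 245 [638. -10.  12.]
355 232 [635.  81.  12.]
370 176 [470. 224.   8.]
```

servo_tool:
  steps:
    - [[0.0183,0.0328,0.003],[0,0,0],0]
    - [[0.0183,0.0328,0.003],[0,0,0],0]
    - [[0.0183,0.0328,0.003],[0,0,0],0]
    - [[0.0183,0.0328,0.003],[0,0,0],0]
    - [[0.0183,0.0328,0.003],[0,0,0],0]
    - [[0.0183,0.0328,0.003],[0,0,0],0]
    - [[0.0183,0.0328,0.003],[0,0,0],0]
    - [[0.0183,0.0328,0.003],[0,0,0],0]

```text
t: 0.77
ee_pos: [325.9, -334.5, 246.6]
orientation: [-3.108, -0.454, 0.0]
ft_force: [0.2, -0.5, 0.6]
width: 44.1
grasp_force: 0.0
```

servo_tool:
  steps:
    - [[0.0183,0.0328,0.003],[0,0,0],0]
    - [[0.0183,0.0328,0.003],[0,0,0],0]
    - [[0.0183,0.0328,0.003],[0,0,0],0]
    - [[0.0183,0.0328,0.003],[0,0,0],0]
    - [[0.0183,0.0328,0.003],[0,0,0],0]
    - [[0.0183,0.0328,0.003],[0,0,0],0]
    - [[0.0183,0.0328,0.003],[0,0,0],0]
    - [[0.0183,0.0328,0.003],[0,0,0],0]

```text
t: 1.43
ee_pos: [472.3, -72.0, 270.7]
orientation: [-3.108, -0.455, 0.0]
ft_force: [-0.3, -0.9, 0.2]
width: 44.2
grasp_force: 0.0
```

```bash
python3 - <<'E'
from h import *
o=sensors.get_obs();im=imaging.get_image("wrist");cv2.imwrite("pics/w1.png",im["color"])
print(o["ee_pos"],o["orientation"],o["width"],o["qpos"],np.array(im["tool_from_camera"]).round(2))
P=cloud(im,o);np.save("w1.npy",P)
for w in (P,np.load("scene.npy"),np.load("side.npy")):
    z=w[...,2]
    m=(z>20)&(z<28)&(w[...,0]>585)&(w[...,0]<710)&(w[...,1]<110)&(w[...,1]>-240)
    if m.sum()>50:
        q=w[m][:,:2].astype(np.float32);print("rack walls",m.sum(),cv2.minAreaRect(q))
z=P[...,2];m=((z>62)&(z<95)).astype(np.uint8)
k,l,s,c=cv2.connectedComponentsWithStats(m)
for i in range(1,k):
    if s[i,4]>30:
        q=P[l==i];print(np.round(c[i]),s[i,4],q.min(0).round(1),q.max(0).round(1),np.median(q[q[:,2]>82],0).round(1))
E
```

```text
[472.34903977 -72.04921343 270.74203424] [-3.10839494e+00 -4.55337855e-01  3.76641265e-04] 44.17197429990982 [-1.76240642e-01  1.44217194e-01  1.89800771e+00 -5.92289286e-05
  1.09960290e+00  1.10367860e+00] [[  -0.     -0.97   -0.26   70.63]
 [   1.     -0.     -0.     -1.06]
 [  -0.     -0.26    0.97 -162.82]
 [   0.      0.      0.      1.  ]]
rack walls 3980 ((647.3306884765625, -58.30683898925781), (86.69609832763672, 326.6244812011719), 2.473050832748413)
rack walls 2487 ((646.9811401367188, -58.833251953125), (88.54824829101562, 326.9102783203125), 2.4962666034698486)
rack walls 2699 ((645.0618896484375, -59.534149169921875), (88.87310028076172, 327.6286315917969), 2.575639486312866)
[ 38. 116.] 315 [463.  160.6  62. ] [474.5 172.7  88.2] [469.1 166.1  86.2]
[121. 135.] 244 [467.6  81.7  62.2] [479.1  93.3  88.5] [473.6  86.8  86.4]
[204. 155.] 180 [472.2   1.   62.2] [483.9  12.5  88.6] [478.2   6.4  86.7]
[278. 181.] 158 [467.9 -76.2  62.2] [479.1 -64.8  88.4] [473.6 -70.3  86.6]
```

View pics/w1.png

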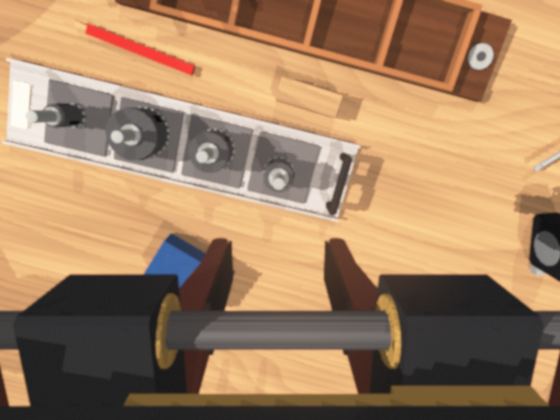

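The wrist view shows the order from the handle (342,183): 33 (278,175), 43 (208,150), 54 (130,133), 24 (40,116). The rack measures 326 x 87 mm, as given, centred at (646.8,-58.8) and turned 2.5°. Bay centres from the knob:

| Bay | x | y |
|---|---|---|
| 1 | 641.5 | 61 |
| 2 | 645 | -19 |
| 3 | 648.5 | -99 |
| 4 | 652 | -179 |

servo_tool:
  steps:
    - [[0.0007,0.0005,-0.034],[0,0,0],0]
    - [[0,0,-0.034],[0,0,0],0]
    - [[0,0,-0.034],[0,0,0],0]
    - [[0,0,-0.034],[0,0,0],0]
    - [[0,0,-0.034],[0,0,0],0]
    - [[0,0,-0.022],[0,0,0],0]
    - [[0,0,-0.014],[0,0,0],0]
    - [[0,0,-0.0067],[0,0,0],0]

```text
t: 2.15
ee_pos: [471.0, -73.2, 55.7]
orientation: [-3.107, -0.455, 0.006]
ft_force: [-0.3, 0.6, -0.5]
width: 44.2
grasp_force: 0.0
```

servo_tool:
  steps:
    - [[0,0,0],[0,0,0],-1]
    - [[0,0,0],[0,0,0],-1]
    - [[0,0,0],[0,0,0],-1]
    - [[0,0,0],[0,0,0],-1]
    - [[0,0,0],[0,0,0],-1]
    - [[0,0,0],[0,0,0],-1]
    - [[0,0,0],[0,0,0],-1]
    - [[0,0,0.005],[0,0,0],-1]

```text
t: 2.82
ee_pos: [472.4, -73.4, 62.8]
orientation: [-3.108, -0.455, 0.001]
ft_force: [-0.6, 0.2, -2.3]
width: 11.3
grasp_force: 30.0
```

servo_tool:
  steps:
    - [[0,0,0.015],[0,0,0],-1]
    - [[0,0,0.025],[0,0,0],-1]
    - [[0,0,0.025],[0,0,0],-1]
    - [[0,0,0.025],[0,0,0],-1]
    - [[0.01,0.008,0],[0,0,0],-1]
    - [[0.02,0.016,0],[0,0,0],-1]
    - [[0.025,0.02,0],[0,0,0],-1]
    - [[0.025,0.02,0],[0,0,0],-1]

```text
t: 3.48
ee_pos: [553.3, -8.5, 152.6]
orientation: [-3.109, -0.454, 0.001]
ft_force: [1.2, -0.7, -2.1]
width: 11.5
grasp_force: 30.0
```

servo_tool:
  steps:
    - [[0.025,0.02,0],[0,0,0],-1]
    - [[0.025,0.02,0],[0,0,0],-1]
    - [[0.02,0.016,0],[0,0,0],-1]
    - [[0.014,0.01,0],[0,0,0],-1]
    - [[0.005,0.003,0],[0,0,0],-1]
    - [[0,0,-0.015],[0,0,0],-1]
    - [[0,0,-0.025],[0,0,0],-1]
    - [[0,0,-0.025],[0,0,0],-1]

```text
t: 4.15
ee_pos: [641.6, 59.6, 87.1]
orientation: [3.108, 0.455, 0.001]
ft_force: [-0.6, -0.5, -1.7]
width: 11.4
grasp_force: 30.0
```

servo_tool:
  steps:
    - [[0,0.001,-0.01],[0,0,0],-1]
    - [[0,0,-0.008],[0,0,0],-1]
    - [[0,0,-0.004],[0,0,0],-1]
    - [[0,0,-0.003],[0,0,0],-1]
    - [[0,0,-0.001],[0,0,0],-1]
    - [[0,0,-0.001],[0,0,0],-1]
    - [[0,0,-0.0005],[0,0,0],-1]
    - [[0,0,0],[0,0,0],-1]

```text
t: 4.82
ee_pos: [642.2, 60.6, 61.2]
orientation: [3.108, 0.455, 0.002]
ft_force: [-0.6, 0.6, -2.5]
width: 11.1
grasp_force: 30.0
```

servo_tool:
  steps:
    - [[0,0,-0.001],[0,0,0],-1]
    - [[0,0,-0.0005],[0,0,0],-1]
    - [[0,0,0],[0,0,0],-1]
    - [[0,0,0],[0,0,0],-1]
    - [[0,0,0],[0,0,0],-1]
    - [[0,0,0],[0,0,0],-1]
    - [[0,0,0],[0,0,0],-1]
    - [[0,0,0],[0,0,0],-1]

```text
t: 5.48
ee_pos: [642.5, 60.7, 60.7]
orientation: [3.108, 0.455, 0.003]
ft_force: [-3.0, 0.5, 8.4]
width: 11.5
grasp_force: 30.0
```

servo_tool:
  steps:
    - [[0,0,0],[0,0,0],0]
    - [[0,0,0],[0,0,0],0]
    - [[0,0,0],[0,0,0],0]
    - [[0,0,0],[0,0,0],0]
    - [[0,0,0.01],[0,0,0],0]
    - [[0,0,0.03],[0,0,0],0]
    - [[0,0,0.03],[0,0,0],0]
    - [[-0.02,-0.007,0.02],[0,0,0],0]

```text
t: 6.15
ee_pos: [625.6, 54.4, 152.4]
orientation: [3.108, 0.456, 0.01]
ft_force: [-0.2, -1.0, 0.3]
width: 43.8
grasp_force: 0.0
```

servo_tool:
  steps:
    - [[-0.035,-0.012,0],[0,0,0],0]
    - [[-0.035,-0.012,0],[0,0,0],0]
    - [[-0.035,-0.012,0],[0,0,0],0]
    - [[-0.025,-0.008,0],[0,0,0],0]
    - [[-0.013,-0.004,0],[0,0,0],0]
    - [[0,0,0],[0,0,0],0]
    - [[0,0,0],[0,0,0],0]
    - [[0,0,0],[0,0,0],0]

```text
t: 6.82
ee_pos: [480.5, 5.7, 149.7]
orientation: [3.108, 0.455, 0.004]
ft_force: [0.9, -0.7, -0.1]
width: 43.8
grasp_force: 0.0
```

```bash
python3 - <<'E'
from h import *
o=sensors.get_obs();im=imaging.get_image("wrist");cv2.imwrite("pics/w2.png",im["color"])
print(o["ee_pos"],o["width"])
P=cloud(im,o)
z=P[...,2];m=((z>62)&(z<95)).astype(np.uint8)
k,l,s,c=cv2.connectedComponentsWithStats(m)
for i in range(1,k):
    if s[i,4]>30:
        q=P[l==i];print(np.round(c[i]),s[i,4],q.min(0).round(1),q.max(0).round(1),np.median(q[q[:,2]>82],0).round(1))
E
```

```text
[480.49424406   5.72672426 149.67860011] 43.75408876553641
[ 38. 166.] 684 [462.8 161.   62. ] [474.8 173.3  88.6] [469.4 166.3  86.4]
[158. 194.] 482 [467.   81.8  62.2] [479.2  93.6  88.5] [473.7  87.3  86.5]
[277. 220.] 398 [472.    1.4  62.2] [483.7  12.9  88.2] [478.5   7.1  86.6]
```

View pics/w2.png

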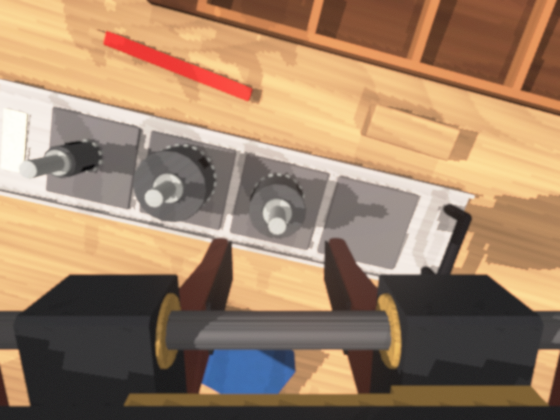

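The wrist view shows the first pad empty and the other three saws upright. The 43 mm shank top is at (277,220). Descending on it.

servo_tool:
  steps:
    - [[-0.0025,0.0007,-0.01],[0,0,0],0]
    - [[0,0,-0.025],[0,0,0],0]
    - [[0,0,-0.025],[0,0,0],0]
    - [[0,0,-0.018],[0,0,0],0]
    - [[0,0,-0.01],[0,0,0],0]
    - [[0,0,-0.003],[0,0,0],0]
    - [[0,0,0],[0,0,0],0]
    - [[0,0,0],[0,0,0],0]

```text
t: 7.53
ee_pos: [477.1, 6.4, 58.4]
orientation: [3.108, 0.455, 0.001]
ft_force: [0.6, -0.3, 0.9]
width: 44.1
grasp_force: 0.0
```

servo_tool:
  steps:
    - [[0,0,0],[0,0,0],-1]
    - [[0,0,0],[0,0,0],-1]
    - [[0,0,0],[0,0,0],-1]
    - [[0,0,0],[0,0,0],-1]
    - [[0,0,0],[0,0,0],-1]
    - [[0,0,0],[0,0,0],-1]
    - [[0,0,0],[0,0,0],-1]
    - [[0,0,0.005],[0,0,0],-1]

```text
t: 8.2
ee_pos: [475.5, 6.2, 62.5]
orientation: [-3.108, -0.455, 0.003]
ft_force: [-1.4, 0.1, -2.3]
width: 11.4
grasp_force: 30.0
```

servo_tool:
  steps:
    - [[0,0,0.015],[0,0,0],-1]
    - [[0,0,0.025],[0,0,0],-1]
    - [[0,0,0.025],[0,0,0],-1]
    - [[0,0,0.025],[0,0,0],-1]
    - [[0.01,-0.0015,0],[0,0,0],-1]
    - [[0.02,-0.003,0],[0,0,0],-1]
    - [[0.025,-0.004,0],[0,0,0],-1]
    - [[0.025,-0.004,0],[0,0,0],-1]

```text
t: 8.87
ee_pos: [556.8, -6.4, 152.4]
orientation: [-3.108, -0.455, 0.001]
ft_force: [-0.1, -0.2, -2.1]
width: 11.3
grasp_force: 30.0
```

servo_tool:
  steps:
    - [[0.025,-0.004,0],[0,0,0],-1]
    - [[0.025,-0.004,0],[0,0,0],-1]
    - [[0.02,-0.003,0],[0,0,0],-1]
    - [[0.014,-0.0015,0],[0,0,0],-1]
    - [[0.005,0,0],[0,0,0],-1]
    - [[0,0,-0.015],[0,0,0],-1]
    - [[0,0,-0.025],[0,0,0],-1]
    - [[0,0,-0.025],[0,0,0],-1]

```text
t: 9.53
ee_pos: [645.1, -18.6, 87.1]
orientation: [3.108, 0.455, 0.001]
ft_force: [0.2, 0.9, -2.9]
width: 11.4
grasp_force: 30.0
```

servo_tool:
  steps:
    - [[0,0,-0.01],[0,0,0],-1]
    - [[0,0,-0.008],[0,0,0],-1]
    - [[0,0,-0.004],[0,0,0],-1]
    - [[0,0,-0.003],[0,0,0],-1]
    - [[0,0,-0.001],[0,0,0],-1]
    - [[0,0,-0.001],[0,0,0],-1]
    - [[0,0,-0.0005],[0,0,0],-1]
    - [[0,0,0],[0,0,0],-1]

```text
t: 10.2
ee_pos: [645.7, -18.8, 61.2]
orientation: [3.108, 0.455, 0.002]
ft_force: [-0.5, -0.1, -1.9]
width: 11.0
grasp_force: 30.0
```

servo_tool:
  steps:
    - [[0,0,-0.001],[0,0,0],-1]
    - [[0,0,-0.0005],[0,0,0],-1]
    - [[0,0,0],[0,0,0],-1]
    - [[0,0,0],[0,0,0],-1]
    - [[0,0,0],[0,0,0],-1]
    - [[0,0,0],[0,0,0],-1]
    - [[0,0,0],[0,0,0],-1]
    - [[0,0,0],[0,0,0],-1]

```text
t: 10.87
ee_pos: [645.9, -18.9, 60.1]
orientation: [3.108, 0.455, 0.002]
ft_force: [-1.4, 0.1, 5.7]
width: 11.7
grasp_force: 30.0
```

servo_tool:
  steps:
    - [[0,0,0],[0,0,0],0]
    - [[0,0,0],[0,0,0],0]
    - [[0,0,0],[0,0,0],0]
    - [[0,0,0],[0,0,0],0]
    - [[0,0,0.01],[0,0,0],0]
    - [[0,0,0.03],[0,0,0],0]
    - [[0,0,0.03],[0,0,0],0]
    - [[-0.02,0.012,0.02],[0,0,0],0]

```text
t: 11.53
ee_pos: [629.1, -8.0, 152.5]
orientation: [3.107, 0.453, 0.01]
ft_force: [0.4, 0.8, 1.2]
width: 43.8
grasp_force: 0.0
```

servo_tool:
  steps:
    - [[-0.035,0.022,0],[0,0,0],0]
    - [[-0.035,0.022,0],[0,0,0],0]
    - [[-0.035,0.022,0],[0,0,0],0]
    - [[-0.03,0.018,0],[0,0,0],0]
    - [[-0.0175,0.01,0],[0,0,0],0]
    - [[0,0,0],[0,0,0],0]
    - [[0,0,0],[0,0,0],0]
    - [[0,0,0],[0,0,0],0]

```text
t: 12.2
ee_pos: [474.3, 87.2, 149.8]
orientation: [3.108, 0.455, 0.004]
ft_force: [-0.7, -0.4, 0.6]
width: 44.1
grasp_force: 0.0
```

servo_tool:
  steps:
    - [[-0.001,0,-0.01],[0,0,0],0]
    - [[0,0,-0.025],[0,0,0],0]
    - [[0,0,-0.025],[0,0,0],0]
    - [[0,0,-0.018],[0,0,0],0]
    - [[0,0,-0.01],[0,0,0],0]
    - [[0,0,-0.003],[0,0,0],0]
    - [[0,0,0],[0,0,0],0]
    - [[0,0,0],[0,0,0],0]

```text
t: 12.87
ee_pos: [472.4, 87.1, 58.2]
orientation: [3.109, 0.455, 0.001]
ft_force: [0.7, -0.0, -0.2]
width: 43.8
grasp_force: 0.0
```

servo_tool:
  steps:
    - [[0,0,0],[0,0,0],-1]
    - [[0,0,0],[0,0,0],-1]
    - [[0,0,0],[0,0,0],-1]
    - [[0,0,0],[0,0,0],-1]
    - [[0,0,0],[0,0,0],-1]
    - [[0,0,0],[0,0,0],-1]
    - [[0,0,0],[0,0,0],-1]
    - [[0,0,0.005],[0,0,0],-1]

```text
t: 13.53
ee_pos: [471.0, 87.2, 62.4]
orientation: [-3.108, -0.455, 0.003]
ft_force: [-0.5, 1.2, -2.7]
width: 11.1
grasp_force: 30.0
```

servo_tool:
  steps:
    - [[0,0,0.015],[0,0,0],-1]
    - [[0,0,0.025],[0,0,0],-1]
    - [[0,0,0.025],[0,0,0],-1]
    - [[0,0,0.025],[0,0,0],-1]
    - [[0.0105,-0.011,0],[0,0,0],-1]
    - [[0.021,-0.022,0],[0,0,0],-1]
    - [[0.026,-0.0275,0],[0,0,0],-1]
    - [[0.026,-0.0275,0],[0,0,0],-1]

```text
t: 14.2
ee_pos: [555.5, -1.4, 153.5]
orientation: [-3.108, -0.457, 0.0]
ft_force: [0.6, 0.8, -2.6]
width: 11.3
grasp_force: 30.0
```

servo_tool:
  steps:
    - [[0.026,-0.0275,0],[0,0,0],-1]
    - [[0.026,-0.0275,0],[0,0,0],-1]
    - [[0.021,-0.022,0],[0,0,0],-1]
    - [[0.015,-0.0155,0],[0,0,0],-1]
    - [[0.0055,-0.0055,0],[0,0,0],-1]
    - [[0,0,-0.015],[0,0,0],-1]
    - [[0,0,-0.025],[0,0,0],-1]
    - [[0,0,-0.025],[0,0,0],-1]

```text
t: 14.87
ee_pos: [648.6, -98.5, 87.9]
orientation: [3.108, 0.455, 0.001]
ft_force: [0.1, -0.3, -3.4]
width: 11.4
grasp_force: 30.0
```

servo_tool:
  steps:
    - [[0,0,-0.01],[0,0,0],-1]
    - [[0,0,-0.008],[0,0,0],-1]
    - [[0,0,-0.004],[0,0,0],-1]
    - [[0,0,-0.003],[0,0,0],-1]
    - [[0,0,-0.001],[0,0,0],-1]
    - [[0,0,-0.001],[0,0,0],-1]
    - [[0,0,-0.0005],[0,0,0],-1]
    - [[0,0,0],[0,0,0],-1]

```text
t: 15.53
ee_pos: [649.1, -98.8, 61.1]
orientation: [3.108, 0.455, 0.002]
ft_force: [0.2, 0.2, -1.9]
width: 11.2
grasp_force: 30.0
```

servo_tool:
  steps:
    - [[0,0,-0.001],[0,0,0],-1]
    - [[0,0,-0.0005],[0,0,0],-1]
    - [[0,0,0],[0,0,0],-1]
    - [[0,0,0],[0,0,0],-1]
    - [[0,0,0],[0,0,0],-1]
    - [[0,0,0],[0,0,0],-1]
    - [[0,0,0],[0,0,0],-1]
    - [[0,0,0],[0,0,0],-1]

```text
t: 16.2
ee_pos: [649.4, -99.0, 60.1]
orientation: [3.108, 0.455, 0.002]
ft_force: [-0.8, -0.9, 5.7]
width: 11.2
grasp_force: 30.0
```

servo_tool:
  steps:
    - [[0,0,0],[0,0,0],0]
    - [[0,0,0],[0,0,0],0]
    - [[0,0,0],[0,0,0],0]
    - [[0,0,0],[0,0,0],0]
    - [[0,0,0.01],[0,0,0],0]
    - [[0,0,0.03],[0,0,0],0]
    - [[0,0,0.03],[0,0,0],0]
    - [[-0.02,0.03,0.02],[0,0,0],0]

```text
t: 16.87
ee_pos: [632.9, -72.1, 152.6]
orientation: [3.106, 0.45, 0.011]
ft_force: [1.3, 0.8, 0.6]
width: 44.1
grasp_force: 0.0
```

servo_tool:
  steps:
    - [[-0.023,0.0335,0],[0,0,0],0]
    - [[-0.023,0.0335,0],[0,0,0],0]
    - [[-0.023,0.0335,0],[0,0,0],0]
    - [[-0.023,0.0335,0],[0,0,0],0]
    - [[-0.023,0.0335,0],[0,0,0],0]
    - [[-0.02,0.03,0],[0,0,0],0]
    - [[-0.016,0.024,0],[0,0,0],0]
    - [[-0.01,0.0135,0],[0,0,0],0]

```text
t: 17.53
ee_pos: [466.0, 168.4, 149.7]
orientation: [-3.108, -0.458, -0.0]
ft_force: [-0.4, 0.1, -0.0]
width: 44.2
grasp_force: 0.0
```

```bash
python3 - <<'E'
from h import *
o=sensors.get_obs();im=imaging.get_image("wrist")
print(o["ee_pos"],o["width"])
P=cloud(im,o)
z=P[...,2];m=((z>62)&(z<95)).astype(np.uint8)
k,l,s,c=cv2.connectedComponentsWithStats(m)
for i in range(1,k):
    if s[i,4]>30:
        q=P[l==i];print(np.round(c[i]),s[i,4],q.min(0).round(1),q.max(0).round(1))
E
```

```text
[465.96378991 168.42157458 149.69931735] 44.17806087943687
[527.   2.] 134 [635.8  57.7  62.1] [638.8  67.   78.1]
[282. 214.] 393 [463. 162.  62.] [474.5 173.6  89. ]
```

servo_tool:
  steps:
    - [[0.002,-0.001,-0.01],[0,0,0],0]
    - [[0,0,-0.025],[0,0,0],0]
    - [[0,0,-0.025],[0,0,0],0]
    - [[0,0,-0.018],[0,0,0],0]
    - [[0,0,-0.01],[0,0,0],0]
    - [[0,0,-0.003],[0,0,0],0]
    - [[0,0,0],[0,0,0],0]
    - [[0,0,0],[0,0,0],0]

```text
t: 18.25
ee_pos: [470.5, 165.0, 58.4]
orientation: [-3.108, -0.454, -0.001]
ft_force: [-0.4, -0.7, 0.3]
width: 43.8
grasp_force: 0.0
```

servo_tool:
  steps:
    - [[0,0,0],[0,0,0],-1]
    - [[0,0,0],[0,0,0],-1]
    - [[0,0,0],[0,0,0],-1]
    - [[0,0,0],[0,0,0],-1]
    - [[0,0,0],[0,0,0],-1]
    - [[0,0,0],[0,0,0],-1]
    - [[0,0,0],[0,0,0],-1]
    - [[0,0,0.005],[0,0,0],-1]

```text
t: 18.92
ee_pos: [469.2, 165.1, 62.5]
orientation: [3.108, 0.455, -0.002]
ft_force: [-0.1, -0.0, -1.7]
width: 11.1
grasp_force: 30.0
```

servo_tool:
  steps:
    - [[0,0,0.015],[0,0,0],-1]
    - [[0,0,0.025],[0,0,0],-1]
    - [[0,0,0.025],[0,0,0],-1]
    - [[0,0,0.025],[0,0,0],-1]
    - [[0.0064,-0.012,0],[0,0,0],-1]
    - [[0.0128,-0.024,0],[0,0,0],-1]
    - [[0.017,-0.032,0],[0,0,0],-1]
    - [[0.017,-0.032,0],[0,0,0],-1]

```text
t: 19.58
ee_pos: [523.1, 64.6, 153.5]
orientation: [-3.108, -0.458, -0.001]
ft_force: [0.2, 0.8, -0.4]
width: 11.1
grasp_force: 30.0
```

servo_tool:
  steps:
    - [[0.017,-0.032,0],[0,0,0],-1]
    - [[0.017,-0.032,0],[0,0,0],-1]
    - [[0.017,-0.032,0],[0,0,0],-1]
    - [[0.017,-0.032,0],[0,0,0],-1]
    - [[0.017,-0.032,0],[0,0,0],-1]
    - [[0.017,-0.032,0],[0,0,0],-1]
    - [[0.015,-0.028,0],[0,0,0],-1]
    - [[0.0085,-0.016,0],[0,0,0],-1]

```text
t: 20.25
ee_pos: [649.6, -174.0, 153.1]
orientation: [3.108, 0.452, 0.001]
ft_force: [-0.0, 0.2, -1.0]
width: 10.8
grasp_force: 30.0
```

servo_tool:
  steps:
    - [[0.0043,-0.008,0],[0,0,0],-1]
    - [[0,0,0],[0,0,0],-1]
    - [[0,0,0],[0,0,0],-1]
    - [[0,0,-0.015],[0,0,0],-1]
    - [[0,0,-0.02],[0,0,0],-1]
    - [[0,0,-0.015],[0,0,0],-1]
    - [[0,0,-0.01],[0,0,0],-1]
    - [[0,0,-0.005],[0,0,0],-1]

```text
t: 20.92
ee_pos: [651.4, -177.0, 86.5]
orientation: [-3.107, -0.457, 0.004]
ft_force: [0.7, 0.1, -0.6]
width: 11.6
grasp_force: 30.0
```

servo_tool:
  steps:
    - [[0,-0.002,-0.01],[0,0,0],-1]
    - [[0,0,-0.008],[0,0,0],-1]
    - [[0,0,-0.004],[0,0,0],-1]
    - [[0,0,-0.003],[0,0,0],-1]
    - [[0,0,-0.001],[0,0,0],-1]
    - [[0,0,-0.001],[0,0,0],-1]
    - [[0,0,-0.0005],[0,0,0],-1]
    - [[0,0,0],[0,0,0],-1]

```text
t: 21.58
ee_pos: [652.9, -180.9, 60.8]
orientation: [3.108, 0.455, 0.001]
ft_force: [-0.8, -0.9, -0.9]
width: 11.3
grasp_force: 30.0
```

servo_tool:
  steps:
    - [[0,0,-0.001],[0,0,0],-1]
    - [[0,0,-0.0005],[0,0,0],-1]
    - [[0,0,0],[0,0,0],-1]
    - [[0,0,0],[0,0,0],-1]
    - [[0,0,0],[0,0,0],-1]
    - [[0,0,0],[0,0,0],-1]
    - [[0,0,0],[0,0,0],-1]
    - [[0,0,0],[0,0,0],-1]

```text
t: 22.25
ee_pos: [653.3, -180.9, 60.2]
orientation: [3.108, 0.455, 0.002]
ft_force: [-1.0, -0.4, 5.8]
width: 11.4
grasp_force: 30.0
```

Seated. Next I release, lift straight up and back off toward the robot.

servo_tool:
  steps:
    - [[0,0,0],[0,0,0],0]
    - [[0,0,0],[0,0,0],0]
    - [[0,0,0],[0,0,0],0]
    - [[0,0,0],[0,0,0],0]
    - [[0,0,0.01],[0,0,0],0]
    - [[0,0,0.03],[0,0,0],0]
    - [[0,0,0.03],[0,0,0],0]
    - [[0,0,0.03],[0,0,0],0]

```text
t: 22.92
ee_pos: [652.4, -180.7, 160.3]
orientation: [-3.108, -0.455, 0.001]
ft_force: [1.7, 1.2, 0.3]
width: 44.1
grasp_force: 0.0
```

servo_tool:
  steps:
    - [[-0.03,0,0.02],[0,0,0],0]
    - [[-0.03,-0.01,0.02],[0,0,0],0]
    - [[-0.03,-0.01,0.02],[0,0,0],0]
    - [[-0.03,-0.01,0.02],[0,0,0],0]
    - [[-0.03,-0.01,0.02],[0,0,0],0]
    - [[-0.02,-0.01,0],[0,0,0],0]
    - [[0,0,0],[0,0,0],0]
    - [[0,0,0],[0,0,0],0]

```text
t: 23.58
ee_pos: [482.4, -231.2, 260.1]
orientation: [3.108, 0.452, 0.002]
ft_force: [0.4, -0.2, 0.1]
width: 44.1
grasp_force: 0.0
```

```bash
python3 - <<'E'
from h import *
im=imaging.get_image("scene");cv2.imwrite("pics/end.png",cv2.resize(im["color"][130:330,150:430],None,fx=2.8,fy=2.8))
for n in("scene","side"):
    P=cloud(imaging.get_image(n));z=P[...,2]
    m=((z>60)&(z<95)&(P[...,0]>400)&(P[...,0]<720)&(abs(P[...,1])<280)).astype(np.uint8)
    k,l,s,c=cv2.connectedComponentsWithStats(m)
    for i in range(1,k):
        if s[i,4]>8:
            q=P[l==i];print(n,s[i,4],((q.min(0)+q.max(0))/2).round(),q.max(0).round(1))
E
```

```text
scene 109 [643.  61.  75.] [648.9  66.5  89.2]
scene 117 [647. -19.  75.] [653.2 -13.4  88.9]
scene 120 [650. -99.  74.] [656.2 -92.8  88.7]
scene 136 [ 652. -181.   75.] [ 658.2 -175.1   89.2]
side 119 [640.  60.  74.] [646.1  66.3  88. ]
side 88 [644. -21.  73.] [649.8 -14.8  85.6]
side 147 [ 648. -100.   74.] [653.9 -93.7  88.7]
side 170 [ 649. -182.   75.] [ 655.8 -175.7   88.7]
```

View pics/end.png

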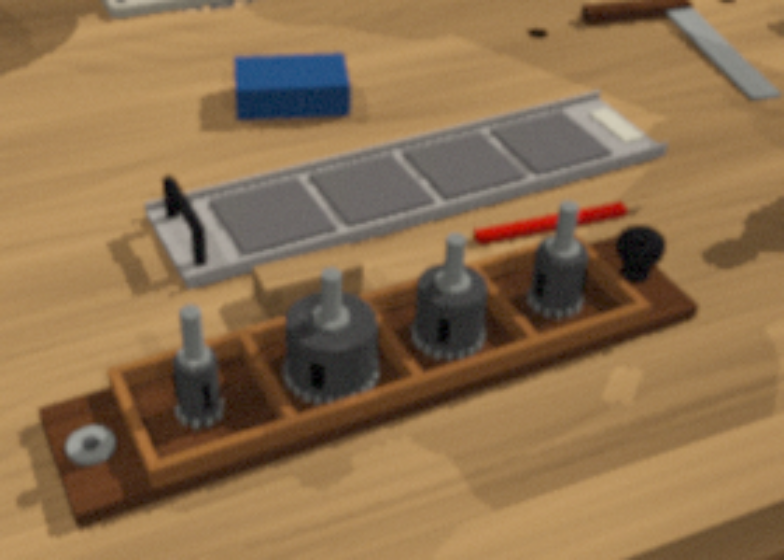

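All four saws stand upright and centred in their bays. From the knob (640,250) they run 33 (558,270), 43 (450,310), 54 (330,345), 24 (197,385), which is the right order.

```bash
python3 -c "
from workcell import close_job
print(close_job())"
```

```text
the job is handed in; nothing more can be done
None
```

The job is handed in: all four hole saws stand upright, shank up, in their bays, in the order 33, 43, 54, 24 mm from the knob, matching the tray's order from the handle; no verdict came back.

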